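# Swap the mixed-up lamp finials onto their own bases

### The job

The three pale wooden finials have been stood on the wrong lamp bases: swap them round so that the large finial stands on the large base, the medium one on the medium base and the small one on the small base, each upright and centred on the flat top. The empty cork pad is free to park a finial on meanwhile; do not tip a finial over, leave the bases where they stand and do not disturb the things at the back of the bench.

Things in the scene. Friction and masses are not known exactly. Their poses are not given: they have to be found in the camera images.
- finial_large_mid (a point): Centre (on the axis, half-way up) of the large finial: a loose, round, pale wooden lamp finial that stands upright, widest diameter 58 mm, 58 mm high; its straight-sided drum of 58 mm diameter reaches from 10 to 41 mm above its underside (grasp it there, from above), flat foot of 46 mm diameter, small knob on top. z axis up along its axis. At the start it stands on the medium base.
- base_large: The large lamp base: a loose, heavy, round, dark wooden turned base, 100 mm diameter at the bench, 44 mm high, with a flat round top of 70 mm diameter. Origin on its axis at its underside (bench level), z up; its top is 44 mm above the origin. It stays where it stands.
- finial_medium_mid (a point): Centre (on the axis, half-way up) of the medium finial: a loose, round, pale wooden lamp finial that stands upright, widest diameter 44 mm, 50 mm high; its straight-sided drum of 44 mm diameter reaches from 9 to 35 mm above its underside (grasp it there, from above), flat foot of 35 mm diameter, small knob on top. z axis up along its axis. At the start it stands on the small base.
- base_medium: The medium lamp base: a loose, heavy, round, dark wooden turned base, 84 mm diameter at the bench, 38 mm high, with a flat round top of 56 mm diameter. Origin on its axis at its underside (bench level), z up; its top is 38 mm above the origin. It stays where it stands.
- finial_small_mid (a point): Centre (on the axis, half-way up) of the small finial: a loose, round, pale wooden lamp finial that stands upright, widest diameter 30 mm, 42 mm high; its straight-sided drum of 30 mm diameter reaches from 8 to 29 mm above its underside (grasp it there, from above), flat foot of 24 mm diameter, small knob on top. z axis up along its axis. At the start it stands on the large base.
- base_small: The small lamp base: a loose, heavy, round, dark wooden turned base, 68 mm diameter at the bench, 32 mm high, with a flat round top of 44 mm diameter. Origin on its axis at its underside (bench level), z up; its top is 32 mm above the origin. It stays where it stands.
- cork_pad: A round flat cork pad, 80 mm diameter, 4 mm thick, fixed to the bench, empty at the start: a free spot to park a finial. Origin on its axis at its underside (bench level); its top is 4 mm above that.
- tall_lamp_foot (a point): Point on the bench under the middle of the tall fixed coconut-and-mosaic lamp to the left of the work: a rigid obstacle 600 mm high that lies within 130 mm (horizontally) of the vertical through this point. Keep the arm clear of it, from the first move on. The upper shelf is an obstacle too: it runs along the whole back of the bench, its front edge at x = 0.617 m, its underside 394 mm above the bench.
- tape_roll: Bystander at the back of the bench: roll of masking tape lying flat, 90 mm diameter, 20 mm high. Origin at the centre of its underside. Leave it alone.
- varnish_tin: Bystander at the back of the bench: open-topped brown tin, 77 mm diameter, 68 mm high. Origin at the centre of its underside. Leave it alone.

How it is judged:
By the outcome, as a careful person would: the job done as asked, in the order asked, and still so for the second after the job is handed in, with the robot touching nothing.
It also fails if it takes over 109 s, if anything falls off the work surface, if the arm or the gripper's body presses on something with over 40 N, if the wrist force passes 120 N, or if a joint passes its speed limit or range.

### The arm

A 6-joint arm with a two-finger parallel gripper is mounted at the origin on a cart in front of the work surface, level with it; the furniture and walls round the work are solid. World frame = base frame: x ahead of the robot, y to its left, z up, the work surface at z = 0. Lengths are in mm, angles in degrees, forces in N, time in s.
With the tool pointing down it reaches from about 300 to 850 mm from the base axis. Payload 4.2 kg.
Tool frame: the origin (TCP) lies at the very end of the fingers, on their centre line; the grasp point (between the pads) lies 19 mm behind it (env.grasp_offset is the distance from the TCP to the grasp point, in mm); z points along the fingers, y is the line along which they close (so a half turn about z gives the same grasp; the last joint's range is limited). The gripper opens to 91 mm and grips with 3 to 60 N. Pads are 32 mm wide; open, the fingers measure 118 mm over their backs; the gripper's body (76 mm by 178 mm) begins 60 mm behind the grasp point.
Start: joints at [-76.031, 18.312, 89.639, -0, 72.044, -1.146], TCP at [149.934, -555.124, 213.976] pointing down, gripper open.
Joint ranges: [-177.97, 177.97], [-48.28, 115.42], [12.27, 149.76], [-77.06, 257.06], [2.81, 150.46], [-146.56, 146.56]. Speed limits (degrees/s): [147.25, 147.25, 180, 180, 180, 180].

### API

Orientations are given as [roll, pitch, yaw] about the fixed x, y, z axes, in that order (R = Rz(yaw) Ry(pitch) Rx(roll)).
In Python, from workcell import env, eyes gives the robot as it stands.
- The arm moves only by the tool send_rows, never from a script. Its arguments are lists of equal length, an entry for each row: "grip": the opening, from -1 (shut) to 1 (fully open), so that 0 is half open; "xyz": the shift along the world's x, y, z in m, a list of three; "yaw": the turn about the world's z in degrees. A call has 1 to 8 rows; each row is the pose to reach, as a shift and turn from the pose commanded when the call began; what a row does not reach only later rows make up. A row lasts 1/12 s, in which the tool goes at most 41.7 mm and 7.16 degrees, less where a joint would pass 70% of its speed; a pose out of reach is approached as far as the arm can. A call with a gripper value outside its range is refused whole. The fingers move at their own pace and stop on an object; "grip_force" is the grip in N (left out, the last holds). Time passes only in rows, so rows that repeat a pose let the fingers close. It gives the time, the measured TCP pose, the force, the opening and the grip force at its end, in the units of the state.
- env.state(): the state, without advancing time (a new reading comes with each control period).
- eyes.grab_frame(name): name is "scene" or "side" or "wrist"; returns a dict with "frame" (400x640x3 uint8, red, green, blue), "fx", "fy", "cx", "cy" (pixels), "D" ([k1, k2, p1, p2, k3] as OpenCV has them; the pictures are not rectified), "pose" (4x4, takes a point from camera to world coordinates). Camera axes: x right, y down, z forward; pixel columns grow to the right and rows downward; lengths in mm; the calibration is good to about 2 mm. A picture is of the moment at which its call begins. There is no depth.
- env.job_done(): hands the job in; it is judged then, once.
The state is a dict: "time_s": time; "qpos": joint angles; "qvel": joint speeds; "effort": joint torques, N m; "ee_pos": TCP position; "ee_rot": TCP orientation; "force": force on the tool from outside, world axes, zero at the start; "torque": the same for the moment, N m; "gripper_width": finger opening in mm; "gripper_force": force on a finger pad.
Only numpy, scipy, OpenCV 4.12 (cv2) and the standard library are available. Lean on these libraries where they do the work, as an engineer would, in place of code of your own. Each camera call takes 0.05 s, during which the arm holds its last target. There are 200 camera calls.

## Working session

There is one attempt and no reset: what is moved stays moved. The work goes in short steps, Python scripts to look and compute and a tool call to move; the robot and the scene stay as the last step left them, time stands still between calls to the robot, and variables do not carry over. Pictures are saved under pics/ and viewed, at most 16 in all, crops included, and the job is handed in when it is done.

Besides the shell and the picture viewer there is one more tool, called after "Emit:" as a command line: name --pt "numbers of a row" for each row, then --argument value for the rest. send_rows: Moves the arm, as the interface text tells. Its arguments: {"type":"object","properties":{"grip":{"type":"array"},"xyz":{"type":"array"},"yaw":{"type":"array"},"grip_force":{"type":"number"}},"required":["grip","xyz","yaw"]}

```bash
mkdir -p pics; ls
cat > h.py <<'E'
import numpy as np, cv2
from workcell import env, eyes
def grab(n,fn=None):
    f=eyes.grab_frame(n)
    if fn: cv2.imwrite('pics/'+fn,f['frame'][:,:,::-1])
    return f
def ray(f,uv):
    K=np.array([[f['fx'],0,f['cx']],[0,f['fy'],f['cy']],[0,0,1.]])
    p=cv2.undistortPoints(np.array([[uv]],float),K,np.array(f['D'],float))[0,0]
    T=np.array(f['pose']); d=T[:3,:3]@np.array([p[0],p[1],1]); return T[:3,3],d/np.linalg.norm(d)
def onz(f,uv,z):
    o,d=ray(f,uv); return o+d*(z-o[2])/d[2]
def proj(f,P):
    K=np.array([[f['fx'],0,f['cx']],[0,f['fy'],f['cy']],[0,0,1.]])
    T=np.linalg.inv(np.array(f['pose'])); r=cv2.Rodrigues(T[:3,:3])[0]
    return cv2.projectPoints(np.array(P,float).reshape(-1,3),r,T[:3,3],K,np.array(f['D'],float))[0][:,0]
E
python3 - <<'E'
from h import *
for n in ['scene','side','wrist']:
    f=grab(n,n+'0.png'); print(n,np.round(f['pose'],2).tolist(),f['fx'])
print(env.state())
E
```

```text
pics
scene [[-0.9, -0.27, 0.33, 264.52], [-0.43, 0.61, -0.67, 665.2], [-0.02, -0.75, -0.66, 731.78], [0.0, 0.0, 0.0, 1.0]] 426.3147138373409
side [[0.96, -0.1, 0.24, 267.58], [-0.27, -0.39, 0.88, -1126.41], [0.0, -0.92, -0.4, 597.21], [0.0, 0.0, 0.0, 1.0]] 402.5803728141216
wrist [[0.26, -0.93, -0.26, 222.6], [-0.97, -0.25, -0.07, -536.18], [-0.0, 0.27, -0.96, 383.72], [0.0, 0.0, 0.0, 1.0]] 347.87480182450946
{'time_s': 0.15, 'qpos': array([-7.60331023e+01,  1.83427444e+01,  8.96894635e+01, -1.90256577e-04,
        7.20456371e+01, -1.14693216e+00]), 'qvel': array([-0.09065684, -0.07516267, -0.23716432, -0.11033082,  0.03424953,
       -0.00412029]), 'effort': array([-2.63214351e-04, -4.12774694e+01, -2.32154989e+01,  7.26930751e-02,
        4.33688227e-02, -9.15028386e-05]), 'ee_pos': array([ 149.82131244, -554.74084218,  213.32427682]), 'ee_rot': array([-1.79922167e+02, -1.37730227e-03,  1.51138877e+01]), 'force': array([-0.1221339 , -1.11924123,  0.13529754]), 'torque': array([ 0.05369027,  0.02404959, -0.05410188]), 'gripper_force': 0.0, 'gripper_width': 91.39643225698174}
```

View pics/scene0.png

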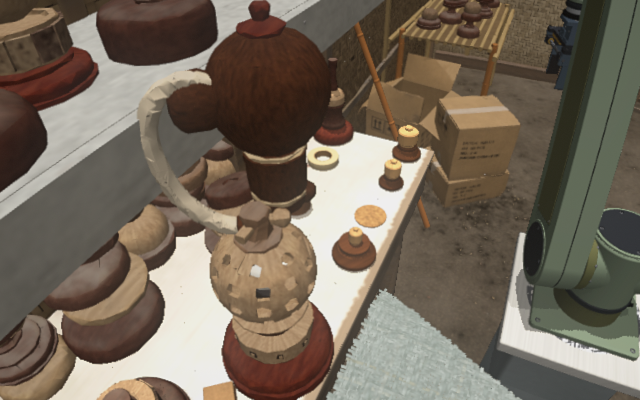

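View pics/side0.png

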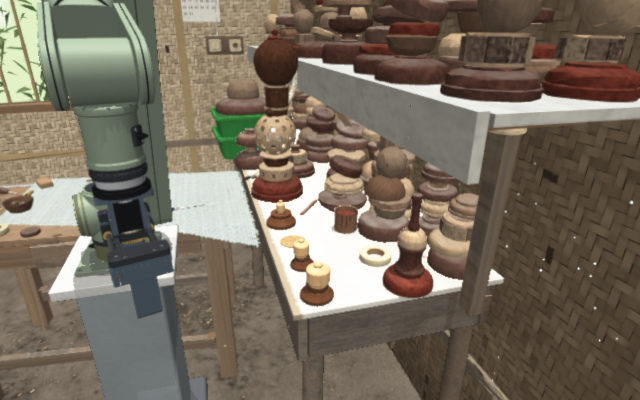

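The scene view shows the large base with the small finial at about (355,250), the empty pad at (370,216), the small base with the medium finial at (391,178) and the medium base with the large finial at (406,145). In the side view these are at (281,215), (291,242), (301,255) and (318,285). Next I'll triangulate roughly by colour.

```bash
cat > m.py <<'E'
from h import *
fs=grab('scene');fd=grab('side')
seeds={'S':((355,235),(281,208)),'M':((392,169),(301,247)),'L':((407,136),(318,273)),'pad':((370,216),(291,242))}
for k,(a,b) in seeds.items():
    R=[]
    for f,s in ((fs,a),(fd,b)):
        hsv=cv2.cvtColor(f['frame'],cv2.COLOR_RGB2HSV)
        x,y=s; print(k,s,hsv[y,x],end=' ')
        m=((hsv[...,0]<28)&(hsv[...,0]>8)&(hsv[...,1]>55)&(hsv[...,2]>(140))).astype(np.uint8)
        n,l,st,c=cv2.connectedComponentsWithStats(m,connectivity=4)
        i=l[max(0,y-2):y+3,x-2:x+3]; i=np.bincount(i[i>0]).argmax() if (i>0).any() else 0
        print(st[i],np.round(c[i],1),end=' ')
        R.append(ray(f,c[i]))
    (o1,d1),(o2,d2)=R
    A=np.stack([d1,-d2],1); t=np.linalg.lstsq(A,o2-o1,rcond=None)[0]
    p,q=o1+d1*t[0],o2+d2*t[1]; print('\n  ->',np.round((p+q)/2,1),np.round(np.linalg.norm(p-q),1))
w=lambda f,c,n:cv2.imwrite('pics/'+n,cv2.resize(f['frame'][c[1]:c[1]+120,c[0]:c[0]+160,::-1],None,fx=5,fy=5,interpolation=cv2.INTER_NEAREST))
a=fs['frame'][115:275,310:450,::-1];b=fd['frame'][190:310,240:380,::-1]
cv2.imwrite('pics/crop0.png',np.hstack([cv2.resize(a,(400,457)),cv2.resize(b,(400,343))] if 0 else [cv2.resize(a,(400,457)),cv2.resize(fd['frame'][170:330,240:380,::-1],(400,457))]))
E
python3 m.py
```

```text
S (355, 235) [ 19 114 234] [346 227  17  11 119] [355.1 231.9] S (281, 208) [ 17 109 190] [271 200  20  16 146] [280.  208.2] 
  -> [485.   63.2  61.4] 5.6
M (392, 169) [ 15 122 193] [385 158  17  13 160] [393.  164.2] M (301, 247) [ 24  76 253] [281 235  28  23 408] [296.1 244.9] 
  -> [ 482.1 -194.6   65.4] 12.1
L (407, 136) [ 16 128 221] [398 125  21  13 197] [408.2 131.1] L (318, 273) [ 25  67 254] [306 262  24  27 517] [317.7 274.8] 
  -> [ 493.6 -356.3   69.4] 5.8
pad (370, 216) [ 15 128 216] [354 205  33  23 572] [370.  215.7] pad (291, 242) [ 19 105 243] [281 235  28  23 408] [296.1 244.9] 
  -> [501.7 -69.3  -9.3] 5.9
```

View pics/crop0.png

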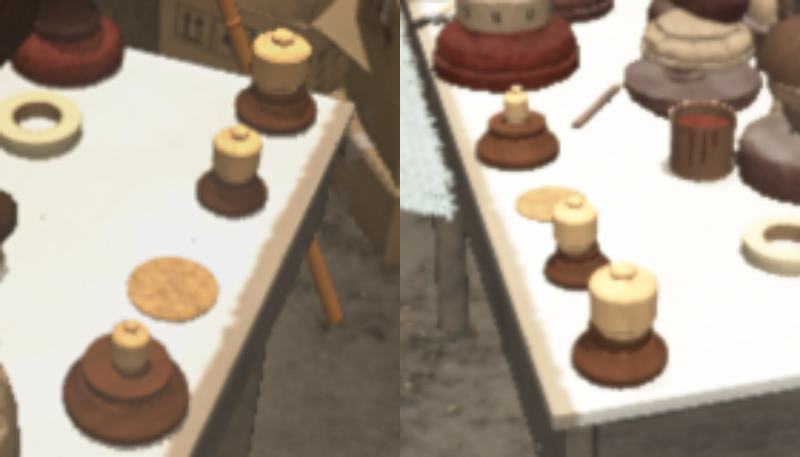

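View pics/wrist0.png

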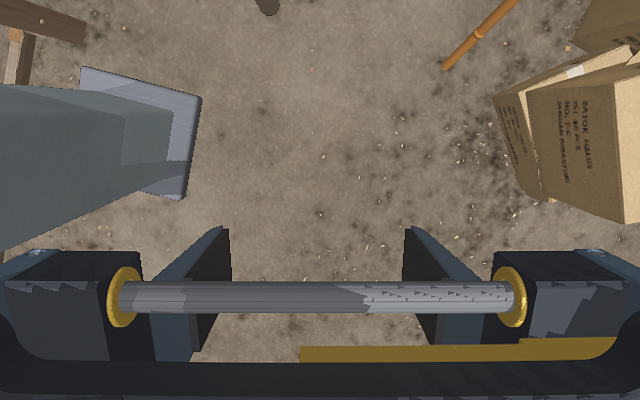

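The crop confirms this layout: pad between the large and small bases, all three finials upright. The wrist view at the start sees only the floor and the fingers. I'll move to look from above.

Emit:
send_rows --grip '[1, 1, 1, 1, 1, 1, 1, 1]' --pt "0.02 0.03 0" --pt "0.04 0.06 0" --pt "0.06 0.09 0" --pt "0.08 0.12 0" --pt "0.1 0.15 0" --pt "0.12 0.18 0" --pt "0.14 0.21 0" --pt "0.16 0.24 0" --yaw '[-2, -4, -6, -8, -10, -12, -14, -15]'

```text
time_s: 0.92
ee_pos: [310.5, -313.5, 214.1]
ee_rot: [180.0, -0.0, 0.0]
force: [1.0, 0.6, 0.2]
gripper_width: 91.3
gripper_force: 0.0
```

Emit:
send_rows --grip '[1, 1, 1, 1]' --pt "0.03 0.01 0" --pt "0.06 0.02 0" --pt "0.09 0.03 0" --pt "0.09 0.03 0" --yaw '[0, 0, 0, 0]'

```text
time_s: 1.25
ee_pos: [404.5, -283.7, 214.0]
ee_rot: [-180.0, -0.2, 0.3]
force: [0.7, -1.2, -0.1]
gripper_width: 91.7
gripper_force: 0.0
```

Run:
```python
from h import *
f=grab('wrist','w1.png'); print(np.round(f['pose'],3).tolist()); s=env.state(); print(s['time_s'],s['ee_pos'],s['ee_rot'],s['qpos'])
```

```text
[[0.005, -0.965, -0.262, 479.235], [-1.0, -0.005, -0.001, -284.032], [-0.0, 0.262, -0.965, 384.746], [0.0, 0.0, 0.0, 1.0]]
1.3 [ 401.91894731 -284.23139377  213.70240605] [-1.79995934e+02 -1.15685703e-02  3.27040926e-01] [-3.66129960e+01  1.08547261e+01  1.00021988e+02  1.09199018e-02
  6.91164838e+01  5.30560707e+01]
```

View pics/w1.png

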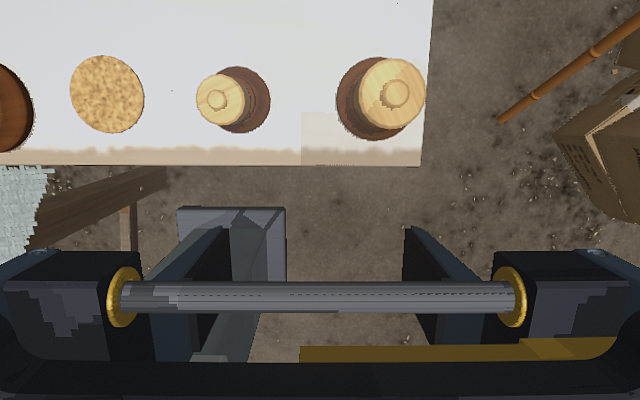

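The wrist view shows the pad at (107,94), the medium finial on the small base at (220,98)/(238,100), the large finial on the medium base at (392,92)/(378,98), and the edge of the large base at far left. I'll write a circle fit and shift left for a second view.

```bash
cat > c.py <<'E'
from h import *
from scipy.optimize import least_squares
# name: (base r, base top z, top r), finial: (drum r, drum top above foot, height)
BASE={'L':(50,44,35),'M':(42,38,28),'S':(34,32,22)}
FIN={'L':(29,41,58),'M':(22,35,50),'S':(15,29,42)}
def masks(f):
    h=cv2.cvtColor(f['frame'],cv2.COLOR_RGB2HSV).astype(int); H,S,V=h[...,0],h[...,1],h[...,2]
    pale=(H>10)&(H<32)&(S>60)&(V>165)
    dark=((H<14)|(H>170))&(S>70)&(V<170)
    return pale,dark
def comp(m,uv,tol=12):
    m=cv2.morphologyEx(m.astype(np.uint8),cv2.MORPH_CLOSE,np.ones((3,3),np.uint8))
    n,l,st,c=cv2.connectedComponentsWithStats(m)
    x,y=map(int,np.round(uv)); w=l[max(0,y-tol):y+tol+1,max(0,x-tol):x+tol+1]; w=w[w>0]
    if not len(w): return None
    return (l==np.bincount(w).argmax()).astype(np.uint8)
def contour(m):
    c=max(cv2.findContours(m,cv2.RETR_EXTERNAL,cv2.CHAIN_APPROX_NONE)[0],key=cv2.contourArea)[:,0]
    k=(c[:,0]>1)&(c[:,0]<638)&(c[:,1]>1); return c[k]
def fit(f,c,z,r,free=False):
    P=np.array([onz(f,p,z)[:2] for p in c])
    x0=np.r_[(P.max(0)+P.min(0))/2,r]
    g=lambda x:np.hypot(*(P-x[:2]).T)-(x[2] if free else r)
    s=least_squares(g,x0,loss='soft_l1',f_scale=.7)
    return s.x,np.sqrt(np.mean(g(s.x)**2))
def finial(f,k,xy,foot):
    pale,_=masks(f); z=foot+FIN[k][1]; uv=proj(f,[*xy,z])[0]
    m=comp(pale,uv); c=contour(m)
    return fit(f,c,z,FIN[k][0],True)
def base(f,k,xy):
    pale,dark=masks(f); uv=proj(f,[*xy,5])[0]
    m=comp(dark,uv,25); c=contour(m)
    pd=cv2.dilate(pale.astype(np.uint8),np.ones((7,7)))
    c=c[pd[c[:,1],c[:,0]]==0]
    return fit(f,c,3,BASE[k][0],True)
def pad(f,xy):
    h=cv2.cvtColor(f['frame'],cv2.COLOR_RGB2HSV); m=comp((h[...,1]>60)&(h[...,2]>120),proj(f,[*xy,4])[0])
    return fit(f,contour(m),4,40,True)
def show(*a): print(*[np.round(v,1) if not isinstance(v,str) else v for v in a])
E
cat > v.py <<'E'
import sys
from c import *
f=grab('wrist'); s=env.state(); show(s['time_s'],s['ee_pos'],np.array(f['pose'])[:3,3])
A={'fL':lambda:finial(f,'L',(490,-356),38),'fM':lambda:finial(f,'M',(485,-194),32),'fS':lambda:finial(f,'S',(490,63),44),
'bM':lambda:base(f,'M',(485,-350)),'bS':lambda:base(f,'S',(485,-190)),'bL':lambda:base(f,'L',(485,60)),'pad':lambda:pad(f,(495,-60))}
for a in sys.argv[1:]:
    try: show(a,*A[a]())
    except Exception as e: print(a,e)
E
python3 v.py fL fM bM bS pad
```

```text
1.4 [ 400.3 -284.6  213.6] [ 477.2 -284.6  384.2]
fL [ 494.4 -347.4   27.8] 0.5
fM [ 489.1 -199.2   21.1] 0.3
bM [ 492.4 -347.    41.3] 8.6
bS [ 490.9 -200.5   33. ] 8.6
pad [496.4 -61.7  38.9] 0.3
```

Emit:
send_rows --grip '[1, 1, 1, 1, 1, 1]' --pt "0 0.035 0" --pt "0 0.07 0" --pt "0 0.11 0" --pt "0 0.14 0" --pt "0 0.15 0" --pt "0 0.15 0" --yaw '[0, 0, 0, 0, 0, 0]'

```text
time_s: 1.85
ee_pos: [398.8, -134.1, 214.2]
ee_rot: [180.0, 0.0, 0.2]
force: [-0.1, -1.8, -0.4]
gripper_width: 90.9
gripper_force: 0.0
```

```bash
python3 v.py fL fM fS bM bS bL pad
python3 - <<'E'
from c import *
f=grab('wrist'); p,d=masks(f); o=f['frame'][:,:,::-1].copy(); o[p]=(0,255,0); o[d]=(255,0,0); cv2.imwrite('pics/mask1.png',o)
fs=grab('scene');fd=grab('side')
(o1,d1),(o2,d2)=ray(fs,(278,350)),ray(fd,(277,185))
t=np.linalg.lstsq(np.stack([d1,-d2],1),o2-o1,rcond=None)[0]; show('lamp',o1+d1*t[0],o2+d2*t[1])
E
```

```text
1.9 [ 399.4 -135.5  214.2] [ 474.2 -134.5  384.6]
fL [ 494.2 -347.    27.9] 0.3
fM [ 489.4 -199.    20.8] 0.3
fS [484.8  69.7  14. ] 0.3
bM [ 491.8 -346.7   40.8] 12.9
bS [ 494.2 -200.7   29.8] 4.9
bL [485.8  74.2  50.4] 13.8
pad [496.2 -61.2  38.8] 0.3
lamp [514.7 358.7  25. ] [526.6 358.3  29.4]
```

View pics/mask1.png

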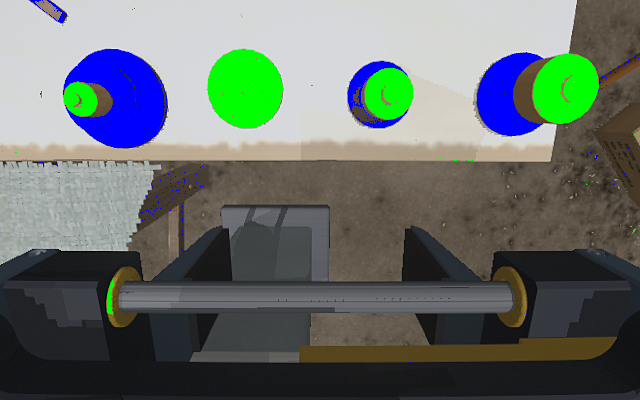

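Masks are good and the circle fits are within 0.5 mm. Lamp foot is at about (520,358). Finials: S (484.8,69.7), M (489.2,-199), L (494.3,-347); pad (496.3,-61.4). I'm going over the small finial now.

Emit:
send_rows --grip '[1, 1, 1, 1, 1, 1, 1, 1]' --pt "0.015 0.035 0" --pt "0.03 0.07 0" --pt "0.045 0.105 0" --pt "0.06 0.14 0" --pt "0.075 0.175 0" --pt "0.085 0.205 -0.01" --pt "0.085 0.205 -0.04" --pt "0.085 0.205 -0.07" --yaw '[0, 0, 0, 0, 0, 0, 0, 0]'

```text
time_s: 2.72
ee_pos: [487.4, 70.4, 143.8]
ee_rot: [-180.0, -0.2, 0.2]
force: [-0.1, -0.1, 0.5]
gripper_width: 90.9
gripper_force: 0.0
```

Emit:
send_rows --grip '[1, 1, 1, 1, 1, 1, 1, 1]' --pt "0 0 -0.02" --pt "0 0 -0.04" --pt "0 0 -0.06" --pt "0 0 -0.075" --pt "0 0 -0.085" --pt "0 0 -0.093" --pt "0 0 -0.095" --pt "0 0 -0.095" --yaw '[0, 0, 0, 0, 0, 0, 0, 0]'

```text
time_s: 3.38
ee_pos: [485.1, 69.1, 48.5]
ee_rot: [180.0, 0.1, 0.0]
force: [-0.3, 1.1, 0.4]
gripper_width: 91.0
gripper_force: 0.0
```

Emit:
send_rows --grip '[0.4, 0.2, 0.0, -0.1, -0.2, -0.25, -0.3, -0.3]' --pt "0 0 0" --pt "0 0 0" --pt "0 0 0" --pt "0 0 0" --pt "0 0 0" --pt "0 0 0" --pt "0 0 0" --pt "0 0 0" --yaw '[0, 0, 0, 0, 0, 0, 0, 0]' --grip_force 10

```text
time_s: 4.05
ee_pos: [484.9, 69.9, 49.0]
ee_rot: [180.0, -0.0, 0.1]
force: [0.3, 0.1, 0.4]
gripper_width: 41.0
gripper_force: 0.0
```

Run:
```python
from c import *
f=grab('wrist','w2.png');s=env.state(); show(s['ee_pos'],s['ee_rot'],s['gripper_width'],s['time_s'])
```

```text
[484.9  69.9  49. ] [ 1.8e+02 -0.0e+00  1.0e-01] 36.8 4.1
```

View pics/w2.png

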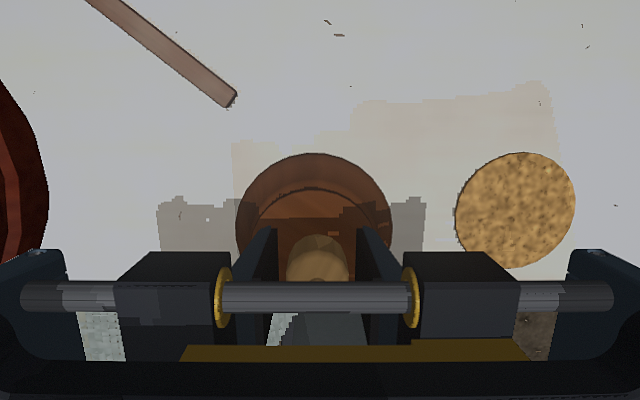

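The finial (centre about x=317) sits midway between the fingers. Closing, then lifting.

Emit:
send_rows --grip '[-0.4, -0.45, -0.6, -0.6, -0.6, -0.6]' --pt "0 0 0" --pt "0 0 0" --pt "0 0 0" --pt "0 0 0" --pt "0 0 0" --pt "0 0 0" --yaw '[0, 0, 0, 0, 0, 0]'

```text
time_s: 4.6
ee_pos: [484.9, 69.9, 49.0]
ee_rot: [180.0, 0.0, 0.1]
force: [-0.7, 0.7, 0.5]
gripper_width: 29.5
gripper_force: 10.0
```

Emit:
send_rows --grip '[-0.6, -0.6, -0.6, -0.6, -0.6, -0.6, -0.6, -0.6]' --pt "0 0 0.005" --pt "0 0 0.012" --pt "0 0 0.022" --pt "0 0 0.034" --pt "0 0 0.046" --pt "0 0 0.056" --pt "0 0 0.06" --pt "0 0 0.06" --yaw '[0, 0, 0, 0, 0, 0, 0, 0]'

```text
time_s: 5.27
ee_pos: [485.7, 70.0, 110.3]
ee_rot: [-180.0, -0.2, 0.1]
force: [-0.1, -0.2, -0.6]
gripper_width: 29.6
gripper_force: 10.0
```

Run:
```python
from c import *
f=grab('wrist');s=env.state(); show(s['ee_pos'],s['gripper_width'],s['gripper_force'],s['time_s'])
a=grab('side')['frame'][160:280,220:340,::-1]; b=grab('scene')['frame'][180:300,300:420,::-1]
cv2.imwrite('pics/c2.png',np.hstack([cv2.resize(x,(400,400)) for x in (a,b)]))
```

```text
[485.1  69.9 109.5] 29.9 10.0 5.3
```

View pics/c2.png

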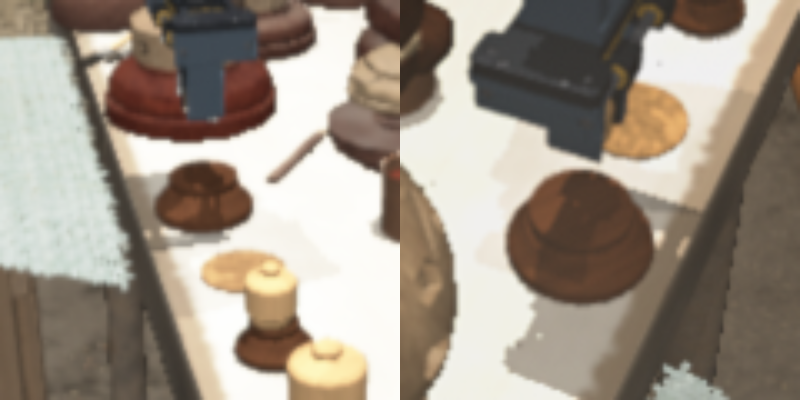

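The large base is bare, so the small finial is held. Parking it on the pad.

Emit:
send_rows --grip '[-0.6, -0.6, -0.6, -0.6, -0.6, -0.6, -0.6, -0.6]' --pt "0.002 -0.02 0" --pt "0.004 -0.05 0" --pt "0.006 -0.08 0" --pt "0.009 -0.11 0" --pt "0.011 -0.126 0" --pt "0.011 -0.131 -0.015" --pt "0.011 -0.131 -0.035" --pt "0.011 -0.131 -0.055" --yaw '[0, 0, 0, 0, 0, 0, 0, 0]'

```text
time_s: 6.08
ee_pos: [495.8, -61.9, 53.0]
ee_rot: [180.0, -0.0, 0.0]
force: [-0.3, 0.9, -0.5]
gripper_width: 29.8
gripper_force: 10.0
```

Emit:
send_rows --grip '[-0.6, -0.6, -0.6, -0.6, -0.6, -0.6, -0.6, -0.6]' --pt "0 0 -0.015" --pt "0 0 -0.027" --pt "0 0 -0.035" --pt "0 0 -0.04" --pt "0 0 -0.043" --pt "0 0 -0.045" --pt "0 0 -0.045" --pt "0 0 -0.045" --yaw '[0, 0, 0, 0, 0, 0, 0, 0]'

```text
time_s: 6.75
ee_pos: [496.4, -61.2, 9.5]
ee_rot: [180.0, -0.1, 0.1]
force: [0.0, 0.1, 0.1]
gripper_width: 29.4
gripper_force: 10.0
```

Emit:
send_rows --grip '[-0.3, -0.25, -0.2, -0.1, 0, 0, 0, 0]' --pt "0 0 0" --pt "0 0 0" --pt "0 0 0" --pt "0 0 0" --pt "0 0 0" --pt "0 0 0" --pt "0 0 0.01" --pt "0 0 0.03" --yaw '[0, 0, 0, 0, 0, 0, 0, 0]'

```text
time_s: 7.42
ee_pos: [494.1, -60.9, 38.0]
ee_rot: [-180.0, 0.3, 0.1]
force: [0.4, -0.3, 0.2]
gripper_width: 45.3
gripper_force: 0.0
```

Emit:
send_rows --grip '[0.5, 1, 1, 1, 1, 1, 1, 1]' --pt "-0.0 0 0.04" --pt "-0.0 0 0.08" --pt "-0.02 0.0 0.12" --pt "-0.05 0.0 0.15" --pt "-0.08 0 0.175" --pt "-0.096 0.0 0.175" --pt "-0.096 0 0.175" --pt "-0.096 0 0.175" --yaw '[0, 0, 0, 0, 0, 0, 0, 0]'

```text
time_s: 8.08
ee_pos: [399.7, -61.1, 214.9]
ee_rot: [180.0, -0.1, 0.1]
force: [0.4, 0.1, 0.5]
gripper_width: 90.9
gripper_force: 0.0
```

```bash
cat >> c.py <<'E'
def top(f,k,xy):  # flat top edge is not distinct in colour: dark outline at bench level
    return base(f,k,xy)
E
python3 v.py fL fM bL
python3 - <<'E'
from c import *
f=grab('wrist','w3.png'); show(*finial(f,'S',(496,-61),4))
E
```

```text
8.1 [400.3 -61.1 214.3] [474.6 -61.7 385.6]
fL max() iterable argument is empty
fM [ 489.4 -199.2   20.8] 0.5
bL [485.9  73.9  50.4] 0.5
[494.8 -60.9  35.8] 0.4
```

View pics/w3.png

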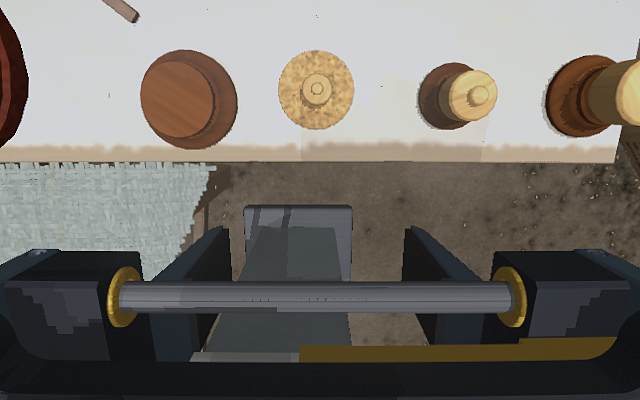

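The small finial is upright on the pad at (317,90). The large base's bare top is at about (178,94), but it's seen obliquely and the outline fit is biased. I'll look from right above it.

Emit:
send_rows --grip '[1, 1, 1, 1, 1, 1]' --pt "0 0.035 0" --pt "0 0.07 0" --pt "0 0.1 0" --pt "0 0.125 0" --pt "0 0.13 0" --pt "0 0.13 0" --yaw '[0, 0, 0, 0, 0, 0]'

```text
time_s: 8.68
ee_pos: [400.5, 70.1, 213.1]
ee_rot: [180.0, 0.1, 0.3]
force: [-0.1, 0.1, -0.7]
gripper_width: 91.3
gripper_force: 0.0
```

```bash
python3 v.py bL
python3 - <<'E'
from c import *
f=grab('wrist'); u=proj(f,[486,70,44])[0]; show(u)
x,y=map(int,u); c=f['frame'][y-70:y+70,x-70:x+70,::-1]
h=cv2.cvtColor(c,cv2.COLOR_BGR2HSV); 
def edge(z,r):
    for dx,dy in((0,0),): pass
cv2.imwrite('pics/b1.png',np.hstack([cv2.resize(c,(400,400)),cv2.resize(cv2.cvtColor(cv2.equalizeHist(h[...,2]),cv2.COLOR_GRAY2BGR),(400,400))]))
print(h[70,20:120,2].tolist()); print(h[20:120,70,2].tolist())
E
```

```text
8.7 [400.4  69.1 213.2] [476.1  69.8 383.5]
bL [485.8  71.3  49.9] 0.3
[315.   98.7]
[210, 228, 97, 91, 102, 105, 102, 103, 102, 102, 99, 92, 110, 107, 135, 132, 130, 131, 131, 131, 133, 134, 135, 136, 136, 135, 134, 135, 135, 136, 136, 138, 139, 139, 137, 137, 133, 134, 133, 133, 134, 134, 134, 134, 136, 137, 137, 137, 137, 137, 137, 136, 137, 137, 137, 138, 136, 135, 134, 131, 133, 133, 135, 136, 136, 137, 137, 137, 139, 138, 136, 135, 135, 132, 130, 129, 130, 129, 128, 128, 128, 127, 129, 128, 128, 130, 122, 94, 100, 97, 102, 106, 106, 109, 110, 111, 108, 100, 121, 188]
[168, 86, 101, 106, 105, 104, 103, 101, 100, 96, 93, 104, 119, 132, 133, 132, 132, 131, 132, 133, 137, 134, 131, 130, 126, 127, 125, 126, 127, 126, 126, 127, 131, 131, 135, 135, 137, 138, 138, 137, 138, 137, 134, 133, 134, 135, 137, 138, 137, 138, 137, 137, 136, 137, 136, 134, 133, 133, 133, 133, 136, 137, 138, 137, 136, 136, 135, 132, 122, 111, 113, 116, 116, 117, 117, 116, 118, 120, 119, 120, 119, 117, 116, 117, 115, 117, 119, 121, 105, 68, 69, 77, 80, 83, 87, 89, 92, 94, 89, 77]
```

View pics/b1.png

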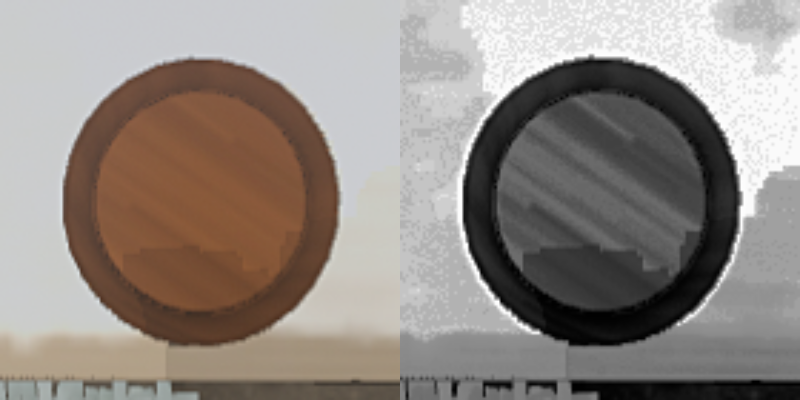

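The large base top centre is at about (486.3,70.3), from both the top rim and the bottom outline. Now to fetch the large finial.

Emit:
send_rows --grip '[1, 1, 1, 1, 1, 1, 1, 1]' --pt "0.006 -0.03 0" --pt "0.014 -0.068 0" --pt "0.022 -0.106 0" --pt "0.03 -0.144 0" --pt "0.038 -0.182 0" --pt "0.046 -0.22 0" --pt "0.054 -0.258 0" --pt "0.062 -0.296 0" --yaw '[0, 0, 0, 0, 0, 0, 0, 0]'

```text
time_s: 9.45
ee_pos: [461.1, -230.8, 213.7]
ee_rot: [180.0, 0.0, -0.0]
force: [0.9, -0.3, -0.0]
gripper_width: 91.1
gripper_force: 0.0
```

Emit:
send_rows --grip '[1, 1, 1, 1, 1, 1, 1, 1]' --pt "0.012 -0.035 0" --pt "0.022 -0.07 0" --pt "0.0295 -0.1 0" --pt "0.0325 -0.115 0" --pt "0.0325 -0.12 0" --pt "0.0325 -0.12 -0.02" --pt "0.0325 -0.12 -0.05" --pt "0.0325 -0.12 -0.07" --yaw '[0, 0, 0, 0, 0, 0, 0, 0]'

```text
time_s: 10.12
ee_pos: [492.7, -347.0, 142.0]
ee_rot: [-179.9, 0.1, 0.0]
force: [-1.0, -0.6, -1.2]
gripper_width: 91.3
gripper_force: 0.0
```

Run:
```python
from c import *
f=grab('wrist','w4.png');s=env.state(); show(s['ee_pos'],s['time_s'])
```

```text
[ 490.6 -345.4  138. ] 10.2
```

View pics/w4.png

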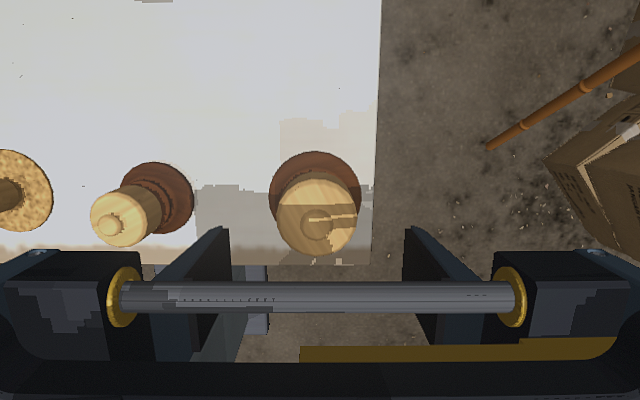

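The large finial, centred at about (317,214), lies midway between the fingers (230 and 403). Descending and gripping.

Emit:
send_rows --grip '[1, 1, 1, 1, 1, 1, 1, 1]' --pt "0 0 -0.02" --pt "0 0 -0.04" --pt "0 0 -0.06" --pt "0 0 -0.077" --pt "0 0 -0.089" --pt "0 0 -0.096" --pt "0 0 -0.098" --pt "0 0 -0.098" --yaw '[0, 0, 0, 0, 0, 0, 0, 0]'

```text
time_s: 10.83
ee_pos: [494.3, -347.3, 46.2]
ee_rot: [180.0, 0.0, 0.1]
force: [-0.5, -0.5, 0.7]
gripper_width: 91.0
gripper_force: 0.0
```

Emit:
send_rows --grip '[0.6, 0.45, 0.4, 0.3, 0.2, 0.1, 0.1, 0.1]' --pt "0 0 0" --pt "0 0 0" --pt "0 0 0" --pt "0 0 0" --pt "0 0 0" --pt "0 0 0" --pt "0 0 0" --pt "0 0 0" --yaw '[0, 0, 0, 0, 0, 0, 0, 0]' --grip_force 15

```text
time_s: 11.5
ee_pos: [494.6, -347.2, 46.3]
ee_rot: [180.0, -0.0, 0.1]
force: [-0.5, 0.0, 2.6]
gripper_width: 57.4
gripper_force: 15.0
```

Emit:
send_rows --grip '[0.1, 0.1, 0.1, 0.1, 0.1, 0.1, 0.1, 0.1]' --pt "0 0 0.0" --pt "0 0 0.006" --pt "0 0 0.016" --pt "0 0 0.03" --pt "0 0 0.05" --pt "0 0 0.07" --pt "0 0 0.08" --pt "0 0 0.08" --yaw '[0, 0, 0, 0, 0, 0, 0, 0]'

```text
time_s: 12.17
ee_pos: [495.9, -348.2, 129.1]
ee_rot: [179.8, -0.3, 0.1]
force: [-0.5, 0.2, -1.1]
gripper_width: 57.5
gripper_force: 15.0
```

Emit:
send_rows --grip '[0.1, 0.1, 0.1, 0.1, 0.1, 0.1, 0.1, 0.1]' --pt "0 0.015 0" --pt "-0.001 0.04 0" --pt "-0.002 0.075 0" --pt "-0.003 0.11 0" --pt "-0.004 0.145 0" --pt "-0.005 0.18 0" --pt "-0.006 0.215 0" --pt "-0.006 0.25 0" --yaw '[0, 0, 0, 0, 0, 0, 0, 0]'

```text
time_s: 12.83
ee_pos: [486.4, -94.6, 124.6]
ee_rot: [-179.9, 0.2, 0.1]
force: [0.4, 0.4, -0.7]
gripper_width: 57.8
gripper_force: 15.0
```

Emit:
send_rows --grip '[0.1, 0.1, 0.1, 0.1, 0.1, 0.1, 0.1, 0.1]' --pt "0 0.035 0" --pt "-0.001 0.07 0" --pt "-0.002 0.105 0" --pt "-0.002 0.135 0" --pt "-0.002 0.157 0" --pt "-0.002 0.167 0" --pt "-0.002 0.167 -0.01" --pt "-0.002 0.167 -0.025" --yaw '[0, 0, 0, 0, 0, 0, 0, 0]'

```text
time_s: 13.5
ee_pos: [486.7, 70.0, 100.7]
ee_rot: [180.0, -0.1, 0.2]
force: [-0.4, -1.2, -1.4]
gripper_width: 57.3
gripper_force: 15.0
```

Emit:
send_rows --grip '[0.1, 0.1, 0.1, 0.1, 0.1, 0.1, 0.1, 0.1]' --pt "0 0 -0.015" --pt "0 0 -0.027" --pt "0 0 -0.036" --pt "0 0 -0.042" --pt "0 0 -0.046" --pt "0 0 -0.048" --pt "0 0 -0.049" --pt "0 0 -0.049" --yaw '[0, 0, 0, 0, 0, 0, 0, 0]'

```text
time_s: 14.17
ee_pos: [486.8, 69.7, 52.4]
ee_rot: [180.0, -0.1, 0.1]
force: [-0.1, 0.8, -1.8]
gripper_width: 57.5
gripper_force: 15.0
```

Emit:
send_rows --grip '[0.35, 0.4, 0.5, 0.6, 0.7, 0.9, 1, 1]' --pt "0 0 0" --pt "0 0 0" --pt "0 0 0" --pt "0 0 0" --pt "0 0 0" --pt "0 0 0" --pt "0 0 0.01" --pt "0 0 0.03" --yaw '[0, 0, 0, 0, 0, 0, 0, 0]'

```text
time_s: 14.83
ee_pos: [484.6, 69.6, 80.4]
ee_rot: [180.0, 0.3, 0.1]
force: [-0.0, 0.4, 0.3]
gripper_width: 90.8
gripper_force: 0.0
```

Emit:
send_rows --grip '[1, 1, 1, 1, 1, 1, 1, 1]' --pt "0 0 0.03" --pt "0 0 0.065" --pt "-0.02 0 0.1" --pt "-0.05 0 0.125" --pt "-0.08 0 0.132" --pt "-0.086 0 0.132" --pt "-0.086 0 0.132" --pt "-0.086 0 0.132" --yaw '[0, 0, 0, 0, 0, 0, 0, 0]'

```text
time_s: 15.5
ee_pos: [400.7, 69.9, 213.9]
ee_rot: [180.0, -0.1, 0.1]
force: [0.1, 0.2, 0.0]
gripper_width: 91.3
gripper_force: 0.0
```

```bash
python3 v.py bL fM
python3 - <<'E'
from c import *
f=grab('wrist','w5.png'); show(*finial(f,'L',(486,70),44))
E
```

```text
15.6 [401.1  69.9 213.6] [475.9  69.3 384.4]
bL [486.   71.4  49.9] 0.3
fM [ 489.4 -199.3   20.7] 0.6
[487.1  69.   27.7] 0.5
```

View pics/w5.png

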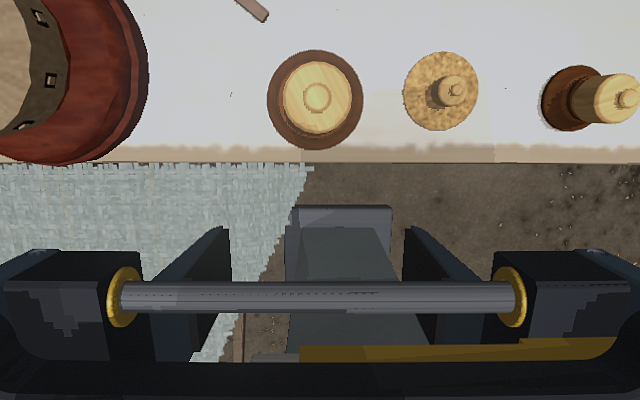

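The large finial stands upright and centred on the large base at (316,97), within about 1–2 mm. Next I'll look at the empty medium base.

Emit:
send_rows --grip '[1, 1, 1, 1, 1, 1, 1, 1]' --pt "0 -0.03 0" --pt "0 -0.07 0" --pt "0 -0.11 0" --pt "0 -0.15 0" --pt "0 -0.19 0" --pt "0 -0.23 0" --pt "0 -0.27 0" --pt "0 -0.31 0" --yaw '[0, 0, 0, 0, 0, 0, 0, 0]'

```text
time_s: 16.27
ee_pos: [400.7, -242.8, 212.9]
ee_rot: [-180.0, 0.1, 0.1]
force: [0.9, 0.2, 0.4]
gripper_width: 90.8
gripper_force: 0.0
```

Emit:
send_rows --grip '[1, 1, 1, 1, 1, 1]' --pt "0 -0.035 0" --pt "0 -0.07 0" --pt "0 -0.09 0" --pt "0 -0.1 0" --pt "0 -0.1 0" --pt "0 -0.1 0" --yaw '[0, 0, 0, 0, 0, 0]'

```text
time_s: 16.77
ee_pos: [400.5, -339.7, 213.0]
ee_rot: [-179.9, 0.1, 0.1]
force: [0.5, 0.9, -0.0]
gripper_width: 91.4
gripper_force: 0.0
```

```bash
cat >> c.py <<'E'
def rim(f,k,xy):
    """flat-top centre: strongest radial darkening within 6 px of the expected rim, several directions, on z=top"""
    r,z,rt=BASE[k]; V=cv2.cvtColor(f['frame'],cv2.COLOR_RGB2HSV)[...,2].astype(np.float32)
    V=cv2.GaussianBlur(V,(0,0),1); P=[]; R=np.arange(rt-5,rt+5.01,.25)
    for a in np.radians(np.arange(0,360,6)):
        q=np.array([[xy[0]+t*np.cos(a),xy[1]+t*np.sin(a),z] for t in R]); uv=proj(f,q).astype(np.float32)
        g=np.gradient(cv2.remap(V,uv[None,:,0],uv[None,:,1],cv2.INTER_LINEAR)[0]); P.append(q[np.argmin(g),:2])
    P=np.array(P); e=lambda x:np.hypot(*(P-x[:2]).T)-x[2]
    s=least_squares(e,[*xy,rt],loss='soft_l1',f_scale=.5); return s.x,np.sqrt(np.mean(e(s.x)**2))
E
python3 v.py bM fM
python3 - <<'E'
from c import *
f=grab('wrist','w6.png'); b=base(f,'M',(494,-347))[0]; x=b[:2]
for i in range(3): r=rim(f,'M',x); x=r[0][:2]
show(*r)
E
```

```text
16.8 [ 400.5 -339.1  213.3] [ 476.  -340.7  383.4]
bM [ 492.2 -345.7   41.5] 0.3
fM [ 489.2 -199.2   21. ] 0.3
[ 492.  -345.9   27.1] 0.3
```

View pics/w6.png

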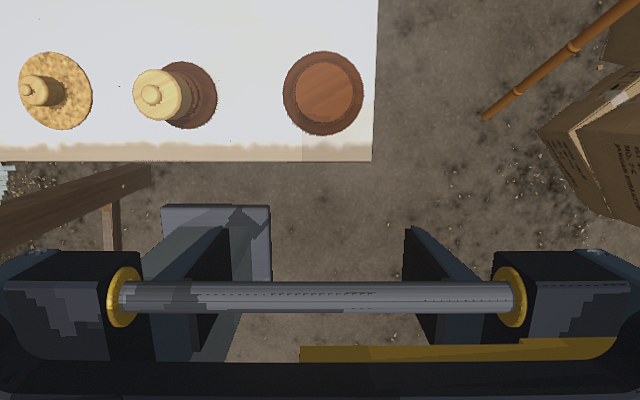

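The empty medium base is at pixel (323,93), at (492.1,-345.8); rim and outline agree. Fetching the medium finial at (489.3,-199.2).

Emit:
send_rows --grip '[1, 1, 1, 1, 1, 1, 1, 1]' --pt "0.018 0.028 0" --pt "0.036 0.057 0" --pt "0.054 0.086 0" --pt "0.072 0.115 0" --pt "0.086 0.136 0" --pt "0.089 0.141 -0.01" --pt "0.089 0.141 -0.04" --pt "0.089 0.141 -0.07" --yaw '[0, 0, 0, 0, 0, 0, 0, 0]'

```text
time_s: 17.53
ee_pos: [490.3, -197.9, 144.3]
ee_rot: [179.9, -0.2, 0.3]
force: [-0.2, -0.3, -0.2]
gripper_width: 91.5
gripper_force: 0.0
```

Emit:
send_rows --grip '[1, 1, 1, 1, 1, 1, 1, 1]' --pt "0 0 -0.02" --pt "0 0 -0.04" --pt "0 0 -0.06" --pt "0 0 -0.08" --pt "0 0 -0.094" --pt "0 0 -0.102" --pt "0 0 -0.105" --pt "0 0 -0.105" --yaw '[0, 0, 0, 0, 0, 0, 0, 0]'

```text
time_s: 18.2
ee_pos: [489.0, -198.8, 38.6]
ee_rot: [-180.0, 0.1, 0.1]
force: [-0.4, 0.1, 0.0]
gripper_width: 91.2
gripper_force: 0.0
```

Emit:
send_rows --grip '[0.4, 0.2, 0.2, 0.15, 0.1, 0.05, 0, -0.05]' --pt "0 0 0" --pt "0 0 0" --pt "0 0 0" --pt "0 0 0" --pt "0 0 0" --pt "0 0 0" --pt "0 0 0" --pt "0 0 0" --yaw '[0, 0, 0, 0, 0, 0, 0, 0]' --grip_force 12

```text
time_s: 18.87
ee_pos: [489.5, -199.1, 39.0]
ee_rot: [-180.0, -0.0, 0.1]
force: [0.4, 1.2, -0.8]
gripper_width: 44.0
gripper_force: 0.2
```

Emit:
send_rows --grip '[-0.1, -0.15, -0.2, -0.2]' --pt "0 0 0" --pt "0 0 0" --pt "0 0 0" --pt "0 0 0" --yaw '[0, 0, 0, 0]'

```text
time_s: 19.2
ee_pos: [489.4, -199.1, 39.0]
ee_rot: [180.0, -0.0, 0.1]
force: [0.2, -0.3, 0.8]
gripper_width: 43.5
gripper_force: 12.0
```

Emit:
send_rows --grip '[-0.2, -0.2, -0.2, -0.2, -0.2, -0.2, -0.2, -0.2]' --pt "0 0 0.0" --pt "0 0 0.006" --pt "0 0 0.016" --pt "0 0 0.03" --pt "0 0 0.05" --pt "0 0 0.07" --pt "0 0 0.08" --pt "0 0 0.08" --yaw '[0, 0, 0, 0, 0, 0, 0, 0]'

```text
time_s: 19.87
ee_pos: [491.1, -199.9, 121.9]
ee_rot: [179.9, -0.3, 0.1]
force: [0.9, 1.3, -0.5]
gripper_width: 43.6
gripper_force: 12.0
```

Emit:
send_rows --grip '[-0.2, -0.2, -0.2, -0.2, -0.2, -0.2, -0.2, -0.2]' --pt "0 -0.02 0" --pt "0.001 -0.055 0" --pt "0.002 -0.09 0" --pt "0.0027 -0.125 0" --pt "0.0027 -0.142 0" --pt "0.0027 -0.147 0" --pt "0.0027 -0.147 -0.01" --pt "0.0027 -0.147 -0.025" --yaw '[0, 0, 0, 0, 0, 0, 0, 0]'

```text
time_s: 20.53
ee_pos: [492.5, -345.4, 93.9]
ee_rot: [180.0, -0.1, 0.1]
force: [0.1, 0.1, -1.5]
gripper_width: 43.4
gripper_force: 12.0
```

Emit:
send_rows --grip '[-0.2, -0.2, -0.2, -0.2, -0.2, -0.2, -0.2, -0.2]' --pt "0 0 -0.015" --pt "0 0 -0.027" --pt "0 0 -0.036" --pt "0 0 -0.042" --pt "0 0 -0.046" --pt "0 0 -0.048" --pt "0 0 -0.049" --pt "0 0 -0.049" --yaw '[0, 0, 0, 0, 0, 0, 0, 0]'

```text
time_s: 21.2
ee_pos: [492.4, -346.1, 45.4]
ee_rot: [180.0, -0.0, 0.1]
force: [0.0, 0.6, -0.7]
gripper_width: 43.2
gripper_force: 12.0
```

Emit:
send_rows --grip '[0.0, 0.1, 0.2, 0.3, 0.4, 0.5, 0.6, 0.6]' --pt "0 0 0" --pt "0 0 0" --pt "0 0 0" --pt "0 0 0" --pt "0 0 0" --pt "0 0 0" --pt "0 0 0.01" --pt "0 0 0.03" --yaw '[0, 0, 0, 0, 0, 0, 0, 0]'

```text
time_s: 21.87
ee_pos: [490.6, -345.0, 73.5]
ee_rot: [-179.8, 0.3, 0.1]
force: [1.1, -0.1, 0.0]
gripper_width: 72.8
gripper_force: 0.0
```

Emit:
send_rows --grip '[1, 1, 1, 1, 1, 1, 1, 1]' --pt "0 0 0.03" --pt "0 0 0.065" --pt "-0.02 0 0.1" --pt "-0.05 0.02 0.125" --pt "-0.08 0.055 0.139" --pt "-0.092 0.085 0.139" --pt "-0.092 0.086 0.139" --pt "-0.092 0.086 0.139" --yaw '[0, 0, 0, 0, 0, 0, 0, 0]'

```text
time_s: 22.53
ee_pos: [399.5, -259.0, 215.5]
ee_rot: [179.9, -0.1, 0.2]
force: [1.1, -0.6, 0.2]
gripper_width: 91.3
gripper_force: 0.0
```

```bash
python3 v.py bS bM
python3 - <<'E'
from c import *
f=grab('wrist','w7.png'); x=base(f,'S',(490,-199))[0][:2]
for i in range(3): r=rim(f,'S',x); x=r[0][:2]
show('rimS',*r); show(*finial(f,'M',(492,-346),38))
E
```

```text
22.6 [ 400.4 -260.1  215.1] [ 474.4 -259.3  386.2]
bS [ 490.9 -201.    33.1] 0.3
bM [ 492.3 -347.3   41.4] 11.3
rimS [ 490.7 -201.5   21.1] 0.3
[ 492.3 -347.1   20.8] 0.5
```

View pics/w7.png

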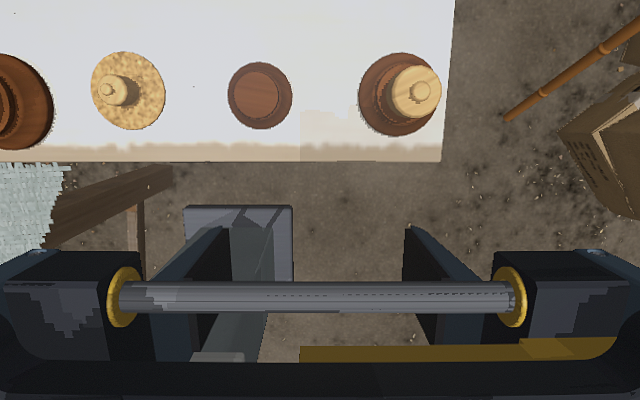

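The medium finial is on the medium base at (415,90), measured centred. The empty small base is at (260,95), at (490.8,-201.2). The last one is the small finial, from the pad at (495.8,-61.1).

Emit:
send_rows --grip '[1, 1, 1, 1, 1, 1, 1, 1]' --pt "0.015 0.03 0" --pt "0.032 0.066 0" --pt "0.049 0.102 0" --pt "0.066 0.138 0" --pt "0.083 0.174 0" --pt "0.095 0.196 0" --pt "0.0958 0.199 0" --pt "0.0958 0.199 -0.02" --yaw '[0, 0, 0, 0, 0, 0, 0, 0]'

```text
time_s: 23.3
ee_pos: [500.2, -60.7, 196.3]
ee_rot: [179.9, -0.4, 0.3]
force: [1.4, 0.4, 0.2]
gripper_width: 91.1
gripper_force: 0.0
```

Emit:
send_rows --grip '[1, 0.6, 0.4, 0.3, 0.3, 0.3, 0.3, 0.3]' --pt "0 0 -0.03" --pt "0 0 -0.06" --pt "0 0 -0.09" --pt "0 0 -0.11" --pt "0 0 -0.13" --pt "0 0 -0.15" --pt "0 0 -0.165" --pt "0 0 -0.175" --yaw '[0, 0, 0, 0, 0, 0, 0, 0]' --grip_force 10

```text
time_s: 23.97
ee_pos: [495.6, -62.2, 16.8]
ee_rot: [180.0, 0.2, 0.1]
force: [-0.4, -0.6, -0.9]
gripper_width: 59.6
gripper_force: 0.0
```

Emit:
send_rows --grip '[0.3, 0.3, 0.3, 0.1, -0.1, -0.2, -0.25, -0.3]' --pt "0 0 -0.008" --pt "0 0 -0.01" --pt "0 0 -0.01" --pt "0 0 -0.01" --pt "0 0 -0.01" --pt "0 0 -0.01" --pt "0 0 -0.01" --pt "0 0 -0.01" --yaw '[0, 0, 0, 0, 0, 0, 0, 0]'

```text
time_s: 24.63
ee_pos: [496.2, -61.1, 9.4]
ee_rot: [180.0, -0.1, 0.1]
force: [0.7, 0.1, -0.1]
gripper_width: 32.7
gripper_force: 0.0
```

Emit:
send_rows --grip '[-0.35, -0.4, -0.5, -0.6, -0.6, -0.6]' --pt "0 0 0" --pt "0 0 0" --pt "0 0 0" --pt "0 0 0" --pt "0 0 0" --pt "0 0 0" --yaw '[0, 0, 0, 0, 0, 0]'

```text
time_s: 25.13
ee_pos: [496.1, -61.1, 9.2]
ee_rot: [180.0, -0.0, 0.1]
force: [-0.5, -0.1, 4.4]
gripper_width: 29.4
gripper_force: 10.0
```

Emit:
send_rows --grip '[-0.6, -0.6, -0.6, -0.6, -0.6, -0.6, -0.6, -0.6]' --pt "0 0 0.0" --pt "0 0 0.006" --pt "0 0 0.016" --pt "0 0 0.03" --pt "0 0 0.05" --pt "0 0 0.07" --pt "0 0 0.08" --pt "0 0 0.08" --yaw '[0, 0, 0, 0, 0, 0, 0, 0]'

```text
time_s: 25.8
ee_pos: [497.7, -61.4, 91.5]
ee_rot: [179.9, -0.3, 0.1]
force: [-0.5, 0.6, -0.1]
gripper_width: 29.4
gripper_force: 10.0
```

Emit:
send_rows --grip '[-0.6, -0.6, -0.6, -0.6, -0.6, -0.6, -0.6, -0.6]' --pt "-0.001 -0.02 0" --pt "-0.002 -0.055 0" --pt "-0.003 -0.09 0" --pt "-0.004 -0.12 0" --pt "-0.005 -0.135 0" --pt "-0.005 -0.14 0" --pt "-0.005 -0.14 0" --pt "-0.005 -0.14 -0.01" --yaw '[0, 0, 0, 0, 0, 0, 0, 0]'

```text
time_s: 26.47
ee_pos: [491.8, -200.9, 79.6]
ee_rot: [180.0, -0.1, 0.1]
force: [0.3, -0.0, -0.2]
gripper_width: 29.7
gripper_force: 10.0
```

Emit:
send_rows --grip '[-0.6, -0.6, -0.6, -0.6, -0.6, -0.6, -0.6, -0.6]' --pt "0 0 -0.012" --pt "0 0 -0.022" --pt "0 0 -0.03" --pt "0 0 -0.036" --pt "0 0 -0.04" --pt "0 0 -0.042" --pt "0 0 -0.042" --pt "0 0 -0.042" --yaw '[0, 0, 0, 0, 0, 0, 0, 0]'

```text
time_s: 27.13
ee_pos: [491.3, -201.1, 37.2]
ee_rot: [180.0, -0.0, 0.1]
force: [-0.2, -0.7, -0.1]
gripper_width: 29.4
gripper_force: 10.0
```

Emit:
send_rows --grip '[-0.3, -0.25, -0.2, -0.1, 0, 0.2, 0.3, 0.3]' --pt "0 0 0" --pt "0 0 0" --pt "0 0 0" --pt "0 0 0" --pt "0 0 0" --pt "0 0 0" --pt "0 0 0.01" --pt "0 0 0.03" --yaw '[0, 0, 0, 0, 0, 0, 0, 0]'

```text
time_s: 27.8
ee_pos: [489.2, -200.4, 65.8]
ee_rot: [-179.9, 0.3, 0.1]
force: [0.4, -1.2, -0.1]
gripper_width: 59.1
gripper_force: 0.0
```

Emit:
send_rows --grip '[1, 1, 1, 1, 1, 1, 1, 1]' --pt "0 0 0.03" --pt "0 0 0.065" --pt "-0.02 0 0.1" --pt "-0.05 0.0 0.125" --pt "-0.08 0 0.145" --pt "-0.091 0 0.147" --pt "-0.091 0 0.147" --pt "-0.091 0 0.147" --yaw '[0, 0, 0, 0, 0, 0, 0, 0]'

```text
time_s: 28.47
ee_pos: [400.1, -201.2, 214.0]
ee_rot: [180.0, -0.1, 0.1]
force: [0.2, 0.2, 0.4]
gripper_width: 91.1
gripper_force: 0.0
```

```bash
python3 v.py bS bL bM
python3 - <<'E'
from c import *
f=grab('wrist','w8.png'); show(*finial(f,'S',(491,-201),32)); show(*finial(f,'M',(492,-346),38)); show(*finial(f,'L',(486,70),44))
a=grab('side')['frame'][190:310,230:370,::-1];b=grab('scene')['frame'][115:275,310:450,::-1]
cv2.imwrite('pics/end.png',np.vstack([f['frame'][:220,:,::-1],np.hstack([cv2.resize(a,(320,320)),cv2.resize(b,(320,320))])]))
E
```

```text
28.5 [ 400.4 -201.1  213.4] [ 475.2 -201.8  384.6]
bS [ 490.9 -201.4   33.2] 0.3
bL [485.9  72.2  48.9] 14.5
bM [ 492.1 -347.8   41.4] 13.3
[ 491.4 -201.8   13.9] 0.3
[ 492.2 -347.    20.9] 0.4
[486.9  68.8  28. ] 0.3
```

View pics/end.png

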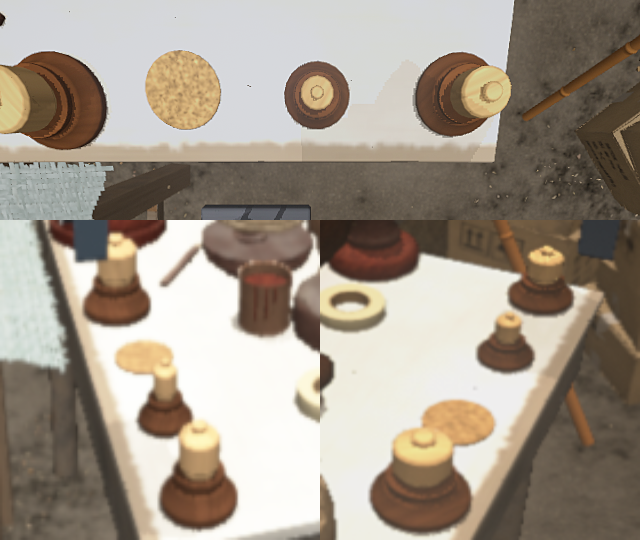

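All three finials stand upright and centred on their matching bases (small at (317,93) in the wrist crop), and the pad is empty. Handing in.

```bash
python3 -c "
from workcell import env
print(env.job_done())"
```

```text
the job is handed in; nothing more can be done
None
```

The three finials now stand upright on their matching bases, centred to within about 2 mm by camera, and the job was handed in at about 28.6 s of the 109 s allowed (no verdict was returned).

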